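Eject a moulded tube cradle and slide it onto the cooling rack

ROBOT

A 7-joint arm with a two-finger parallel gripper is mounted at the origin on the work surface. World frame = base frame: x ahead of the robot, y to its left, z up, the work surface at z = 0. Lengths are in m, angles in rad, forces in N, time in s.
With the tool pointing down it reaches from about 0.425 to 0.825 m from the base axis. Payload 3.6 kg.
Tool frame: the origin (TCP) lies at the very end of the fingers, on their centre line; the grasp point (between the pads) lies 19 mm behind it (robot.hold_point_z is the distance from the TCP to the grasp point, in m); z points along the fingers, y is the direction in which the jaws open and shut (so a half turn about z gives the same grasp; the last joint's range is limited). The gripper opens to 85 mm and grips with 20 to 120 N. Pads are 22 mm wide; open, the fingers measure 114 mm over their backs; the gripper's body (76 mm by 85 mm) begins 54 mm behind the grasp point. The pads swing forward as they close: fully open they stand 13 mm farther back than shut.
Start: joints at [-1.198, 0.615, -0.013, 1.423, 0.008, 1.103, -0.04], TCP at [0.253, 0.599, 0.196] pointing down, gripper open.
Joint ranges: [-3.12, 3.12], [-0.3, 2.06], [-1.34, 1.32], [0.26, 2.42], [-1.36, 4.5], [0.01, 1.98], [-2.84, 2.84]. Speed limits (rad/s): [2.79, 2.79, 3.14, 3.14, 3.14, 3.14, 3.14].

INTERFACE

Orientations are given as a unit quaternion [w, x, y, z].
In Python, from rig import robot gives the robot as it stands.
- The arm moves only by the tool send_rows, never from a script. Its argument "steps" is one flat list of numbers, 4 for each row, row after row: the shift along the world's x, y, z scaled (see below), then the turn about the world's z scaled (see below). A call has 1 to 12 rows; each row is the pose to reach, as a shift and turn from the pose measured when the call began; what a row does not reach only later rows make up. The controller multiplies each number of a shift by 0.4 m and each number of a turn by 2 rad. A row lasts 1/8 s, in which the tool goes at most 62.5 mm and 10.7 degrees, less where a joint would pass 70% of its speed; a pose out of reach is approached as far as the arm can. A call with a number of a shift or a turn outside -1 to 1 is refused whole. A call with a gripper value outside its range is refused whole. "claw" is the opening, from 0 (shut) to 1 (fully open), set as the call begins (left out, the last holds). The fingers move at their own pace and stop on an object; the grip force is fixed at half the most. Time passes only in rows, so rows that repeat a pose let the fingers close. It gives the time, the measured TCP pose, the force and the opening at its end, in the units of the state.
- robot.get_obs(): the state, without advancing time (a new reading comes with each control period).
- robot.grab_frame(name): name is "scene" or "top" or "wrist"; returns the picture (400x640x3 uint8, red, green, blue); there is no depth.
- robot.camera_model(name): a dict with "vertical_fov" (degrees; the focal length in pixels is half the picture's height over the tangent of half this angle, whatever the lens; pixels are square), "cx", "cy" (the principal point, pixels), "position" and "rotation" of the camera in the world; the wrist camera has in their place "tool_from_camera" (4x4, takes a point from camera to tool coordinates, whose origin is the TCP and whose axes are the flange's). Camera axes: x right, y down, z forward; pixel columns grow to the right and rows downward; lengths in m; the calibration is good to about 2 mm. The wrist camera is an equidistant fisheye: a pixel r from the principal point sees the ray r / f radians off the axis. A picture is of the moment at which its call begins: read the wrist's pose just before it. camera_model takes no time and is no camera call.
- robot.hand_in(): hands the job in, once; it reports no verdict.
The state is a dict: "clock": time; "joint_positions": joint angles; "joint_vel": joint speeds; "tau": joint torques, N m; "position": TCP position; "ee_rot": TCP orientation; "wrist_force": force on the tool from outside, world axes, zero at the start; "torque": the same for the moment, N m; "finger_gap": finger opening in m.
Only numpy, scipy, OpenCV 4.12 (cv2) and the standard library are available. Lean on these libraries where they do the work, as an engineer would, in place of code of your own. Each camera call takes 0.05 s, during which the arm holds its last target. There are 200 camera calls.

TASK

Swing the mould's ejector lever all the way over so that the white tube cradle rises clear of its cavity, then slide the cradle flat across the mould's top onto the cooling rack beside it, so that it lies squarely in the middle of the rack with no edge hanging over. Then swing the lever all the way back, so that the ejector plate sinks and the mould is ready for the next part. Do not tip the cradle up, and leave the tube tray, the jar, the upper mould half and the thermometer where they are.

Things in the scene. Friction and masses are not known exactly. Their poses are not given: they have to be found in the camera images.
- mould: Fixed dark steel lower mould half, a block 184 (x) x 144 (y) x 60 mm high on the bench; origin at the centre of its underside. Open cavity in its top, centred, 134 x 94 mm, 24 mm deep to a floor ledge at height 36 mm; walls 25 mm thick. Inside the ledge a steel ejector plate 106 x 66 mm rises and sinks. The ejector lever is at its +x end.
- cradle: Formed part: loose off-white plastic tube cradle 130 (x) x 90 (y) x 22 mm, about 0.26 kg; origin at the centre of its underside. A 17 mm slab with five ribs along y on top, 5 mm high. It starts in the cavity on the ledge, axes parallel to the mould's, top 2 mm below the mould's top, 2 mm play all round: too sunk and wide to grip. Once raised, push it against its long side.
- lever (a joint): Ejector lever angle, rad. At 0 it leans 0.7 rad from the vertical to the mould's -y, at 0.7 it is upright, at 1.4 (stop) it leans 0.7 rad to +y. Starts at 0 to 0.15; stays where left; 4 to 7 N at or below the knob moves it either way, pushed sideways with closed fingers. Raises the ejector plate.
- ejector (a joint): Height of the ejector plate, m: 0.0225 per rad of the lever (coupled). At 0 the plate's top is 4 mm below the ledge, at 0.028 (lever 1.245) level with the mould's top, at 0.0315 (lever 1.4) 3.5 mm above it.
- lever_pivot (a point): Point on the lever's pivot line (which runs along the mould's x), in the lever's middle plane: at (122, 0, 30) mm in the mould's frame.
- lever_knob (a point): Centre of the black ball knob, 30 mm diameter, at the lever's end, 90 mm from the pivot; the lever is a straight steel bar 12 mm thick. Knob centre at height 99 mm when leaning, 120 mm when upright.
- rack: Fixed steel wire cooling rack standing against one side of the mould, at its +y or its -y side (varies), 3 to 15 mm gap; 170 (x) x 140 (y) mm, flat top of bars along y at height 56 mm (4 mm below the mould's top), no rim; origin at the centre of its underside, on the bench; axes parallel to the mould's.
- tray: Bystander: loose wooden tray 180 (x) x 140 (y) x 35 mm with four culture tubes with black caps, standing on the other side of the mould; origin at the centre of its underside.
- jar: Bystander: loose white jar with blue cap, 64 mm diameter, 90 mm tall, standing; origin at the centre of its underside.
- upper_mould: Bystander: loose dark steel upper mould half, 184 x 144 x 45 mm, lying with its stepped face up; origin at the centre of its underside.
- thermometer: Bystander: loose white and grey pistol-shaped infrared thermometer lying on its side, about 130 x 130 x 36 mm; origin in its underside near the joint of barrel and grip.
Not all that is in view belongs to the job. Leave any red look-alike of the cradle alone. What is shaped like the rack but yellow is not meant.

How it is judged:
By the outcome, as a careful person would: the job done as asked, in the order asked, and still so for the second after the job is handed in, with the robot touching nothing.
It also fails if it takes over 72 s, if anything falls off the work surface, if the arm or the gripper's body presses on something with over 40 N, if the wrist force passes 120 N, or if a joint passes its speed limit or range.

## Working session

There is one attempt and no reset: what is moved stays moved. The work goes in short steps, Python scripts to look and compute and a tool call to move; the robot and the scene stay as the last step left them, time stands still between calls to the robot, and variables do not carry over. Pictures are saved under pics/ and viewed, about 8 in all and at most 12, crops included, and the job is handed in when it is done.

Besides the shell and the picture viewer there is one more tool, called as name(argument=value, ...) on one line, values as JSON. send_rows: Moves the arm, as the interface text tells. Its arguments: {"type":"object","properties":{"steps":{"type":"array"},"claw":{"type":"number"}},"required":["steps"]}

```bash
mkdir -p pics; ls
cat > h.py <<'E'
import numpy as np, cv2
from rig import robot
def snap(n,f):
    im=robot.grab_frame(n); cv2.imwrite('pics/'+f+'.png',im[:,:,::-1]); return im
def cast(n,pts,z):
    m=robot.camera_model(n); f=200/np.tan(np.radians(m['vertical_fov'])/2)
    R=np.array(m['rotation']);p=np.array(m['position'])
    out=[]
    for (u,v),zz in zip(pts,np.broadcast_to(z,len(pts))):
        d=R@np.array([(u-m['cx'])/f,(v-m['cy'])/f,1]); out.append(p+d*(zz-p[2])/d[2])
    return np.array(out)
def proj(n,P):
    m=robot.camera_model(n); f=200/np.tan(np.radians(m['vertical_fov'])/2)
    R=np.array(m['rotation']);c=(np.array(P)-m['position'])@R
    return c[:,:2]/c[:,2:]*f+[m['cx'],m['cy']]
E
python3 - <<'E'
from h import *
a=snap('top','top0');b=snap('scene','scene0')
for n in('top','scene'):print(robot.camera_model(n))
o=robot.get_obs();print(o['position'],o['ee_rot'],o['clock'],o['wrist_force'])
E
```

```text
pics
{'vertical_fov': 49.60908738329435, 'cx': 328.72746402166734, 'cy': 190.95710678561304, 'position': array([0.35902829, 0.01171732, 1.50775004]), 'rotation': array([-0.04037122,  0.71235176, -0.69939906,  0.04202487])}
{'vertical_fov': 56.24533556331793, 'cx': 319.88302161921166, 'cy': 198.9845117728376, 'position': array([ 0.96449539, -0.82406147,  0.68036645]), 'rotation': array([-0.46929609,  0.84998842,  0.2115666 , -0.11189479])}
[0.25267678 0.59805085 0.19515981] [-2.26656698e-04  1.98542306e-01  9.80091647e-01 -1.12443724e-03] 0.1 [ 0.90232368 -0.40522438 -0.50358399]
```

View pics/top0.png

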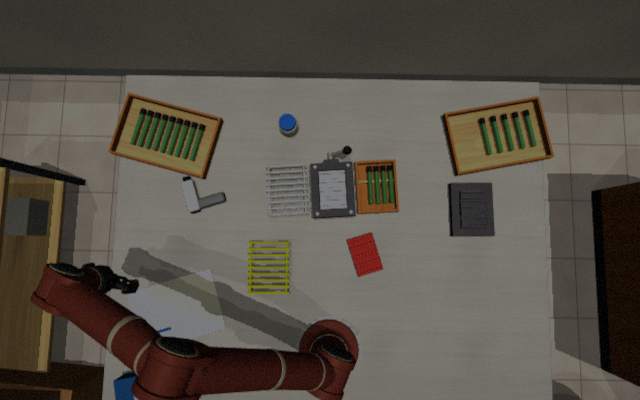

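View pics/scene0.png

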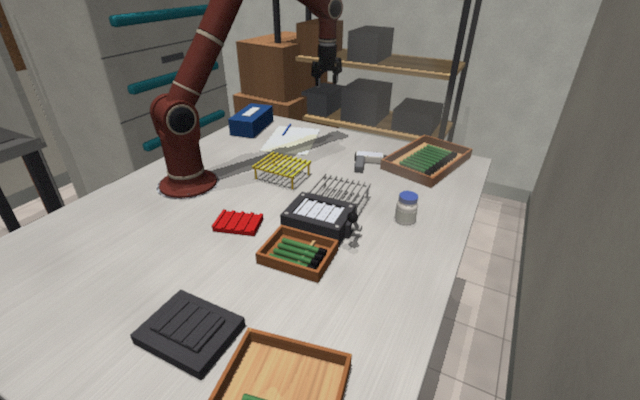

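The top view shows the mould at (332,190), with the lever knob at (347,150) leaning right (-y). The grey rack is at (288,191), on the +y side, and the tray at (377,187). The yellow rack at (270,267) and the red cradle at (365,254) are decoys. The white part in the mould fits the cradle and the grey rack next to it fits the rack. I'll confirm both in an enlarged crop.

Run:
```python
s=open('h.py').read()
s=s.replace("import numpy as np, cv2","import numpy as np, cv2\nfrom scipy.spatial.transform import Rotation as Ro\ndef q2R(q): return Ro.from_quat(np.roll(q,-1)).as_matrix()").replace("R=np.array(m['rotation'])","R=q2R(m['rotation'])")
open('h.py','w').write(s)
from h import *
a=cv2.imread('pics/top0.png')
c=cv2.resize(a[140:225,255:405],None,fx=5,fy=5,interpolation=cv2.INTER_CUBIC)
cv2.imwrite('pics/crop0.png',c)
print(cast('top',[(332,190),(347,150),(288,191)],[.06,.1,.056]))
```

```text
[[ 0.53206819 -0.00109534  0.06      ]
 [ 0.66162817 -0.04811689  0.1       ]
 [ 0.52638945  0.14735677  0.056     ]]
```

View pics/crop0.png

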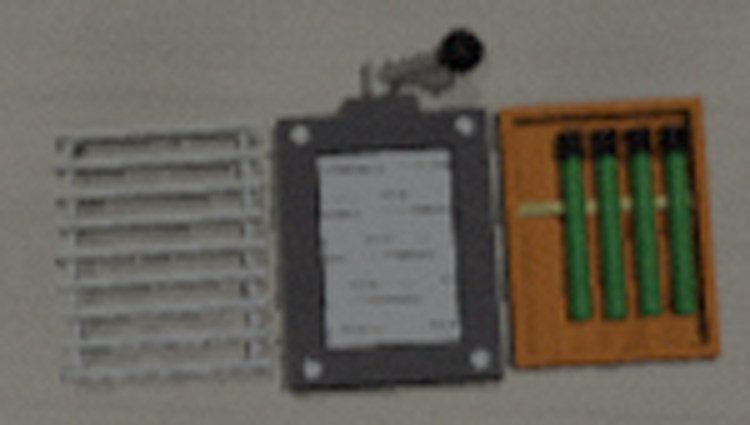

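The crop confirms it. The white cradle is in the mould's cavity, about (320-460, 150-345) in the crop. The grey rack is to its left at (58-268, 127-380), and the knob is at (461,50), leaning right. I'll compute the poses from the corners.

Run:
```python
from h import *
px=lambda L:[(255+(u-2)/5,140+(v-2)/5) for u,v in L]
M=cast('top',px([(275,117),(488,108),(502,380),(285,390)]),.06)
S=cast('top',px([(300,134),(465,124),(480,358),(313,369)]),.06)
C=cast('top',px([(317,153),(450,148),(464,343),(328,349)]),.053)
K=cast('top',px([(58,140),(255,127),(268,370),(65,378)]),.056)
for n,q in(('mould',M),('screws',S),('cradle',C),('rack',K)):
    e=[q[1]-q[0],q[2]-q[1],q[3]-q[2],q[0]-q[3]]
    xa=(q[0]+q[1]-q[2]-q[3])/2; ya=(q[0]+q[3]-q[1]-q[2])/2
    print(n,q.mean(0).round(4),[round(np.linalg.norm(i)*1e3) for i in e],np.degrees(np.arctan2(xa[1],xa[0])).round(1),np.degrees(np.arctan2(-ya[0],ya[1])).round(1))
print(cast('top',px([(461,50)]),.099))
m=robot.camera_model('wrist');print(m)
```

```text
mould [ 0.535  -0.0014  0.06  ] [145, 185, 145, 185] 3.5 3.6
screws [ 0.5365 -0.0027  0.06  ] [112, 159, 112, 160] 4.4 4.7
cradle [ 0.5358 -0.003   0.053 ] [91, 133, 92, 134] 4.6 3.4
rack [0.5291 0.1511 0.056 ] [134, 166, 136, 162] 4.0 4.1
[[ 0.6631806 -0.0474785  0.099    ]]
{'vertical_fov': 65.70646984690485, 'cx': 316.5563765193871, 'cy': 201.25774940712932, 'tool_from_camera': array([[ 2.57784574e-04, -9.53029874e-01, -3.02876202e-01,
         7.90135766e-02],
       [ 9.99999056e-01,  6.54396841e-04, -1.20800316e-03,
         4.48311340e-04],
       [ 1.34946432e-03, -3.02875605e-01,  9.53029143e-01,
        -1.77055796e-01],
       [ 0.00000000e+00,  0.00000000e+00,  0.00000000e+00,
         1.00000000e+00]])}
```

send_rows(steps=[0.06,-0.11,0,-0.07,0.12,-0.22,0,-0.14,0.18,-0.33,0,-0.21,0.24,-0.44,0,-0.28,0.3,-0.55,0,-0.35,0.36,-0.66,0,-0.42,0.42,-0.77,0,-0.49,0.5,-0.88,0,-0.55,0.5,-0.88,0,-0.55,0.5,-0.88,0,-0.55], claw=0)

```text
clock: 1.35
position: [0.4521, 0.2465, 0.1948]
ee_rot: [-0.001, 0.681, 0.732, -0.001]
wrist_force: [-0.0, 0.3, -0.1]
finger_gap: -0.0
```

send_rows(steps=[0.08,-0.12,0,0,0.16,-0.24,0,0,0.24,-0.36,0,0,0.32,-0.48,0,0,0.4,-0.6,0,0,0.48,-0.72,0,0,0.535,-0.86,0,0,0.535,-0.86,0,0,0.535,-0.86,-0.1,0,0.535,-0.86,-0.2,0,0.535,-0.86,-0.275,0,0.535,-0.86,-0.275,0])

```text
clock: 2.85
position: [0.6638, -0.0936, 0.0816]
ee_rot: [-0.005, 0.68, 0.733, -0.002]
wrist_force: [1.0, 0.1, -0.2]
finger_gap: 0.0001
```

Run:
```python
from h import *
o=robot.get_obs();print(o['position'],o['wrist_force'])
snap('wrist','w1')
a=snap('scene','s1');b=snap('top','t1')
A=cv2.resize(a[120:280,240:440],(600,480),interpolation=cv2.INTER_CUBIC)
cv2.imwrite('pics/s1c.png',A[:,:,::-1])
```

```text
[ 0.66377688 -0.09355459  0.08156032] [ 0.99508136  0.11700175 -0.24875393]
```

View pics/w1.png

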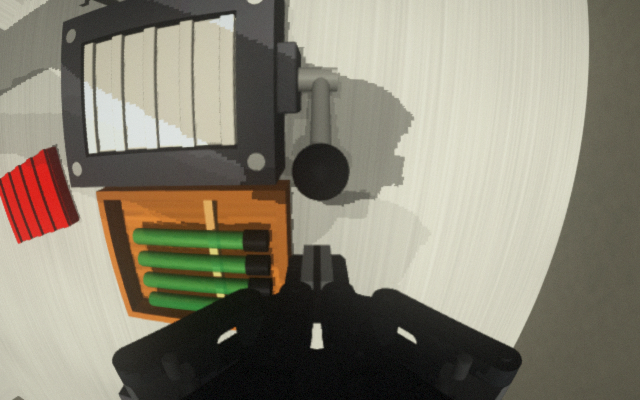

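The wrist view shows the closed fingers at (317,255) lined up in x with the knob at (320,172), with the bar and pivot behind it. I'll push along +y.

send_rows(steps=[-0.002,0.025,0,0,-0.004,0.05,0,0,-0.006,0.075,0,0,-0.008,0.1,0,0,-0.01,0.125,0,0,-0.011,0.15,0,0,-0.013,0.175,0,0,-0.015,0.2,0,0,-0.017,0.225,0,0,-0.018,0.25,0,0,-0.02,0.275,0,0,-0.02,0.275,0,0])

```text
clock: 4.5
position: [0.6593, 0.0154, 0.0863]
ee_rot: [-0.001, 0.68, 0.733, 0.0]
wrist_force: [0.3, 0.1, 0.3]
finger_gap: -0.0005
```

send_rows(steps=[-0.001,0.015,0,0,-0.002,0.03,0,0,-0.003,0.045,0,0,-0.004,0.055,0,0,-0.004,0.055,0,0])

```text
clock: 5.12
position: [0.6577, 0.038, 0.0863]
ee_rot: [-0.001, 0.68, 0.734, 0.0]
wrist_force: [-0.3, -0.1, 0.5]
finger_gap: 0.0002
```

Run:
```python
from h import *
o=robot.get_obs();print(o['position'],o['wrist_force'])
w=snap('wrist','w2');b=snap('top','t2')
cv2.imwrite('pics/c2.png',np.hstack([cv2.resize(b[140:225,255:405],None,fx=2.6,fy=2.6,interpolation=cv2.INTER_CUBIC),cv2.resize(w,(353,221))])[:,:,::-1])
```

```text
[0.65768563 0.03799631 0.08625339] [-0.32565886 -0.067018    0.50220483]
```

View pics/c2.png

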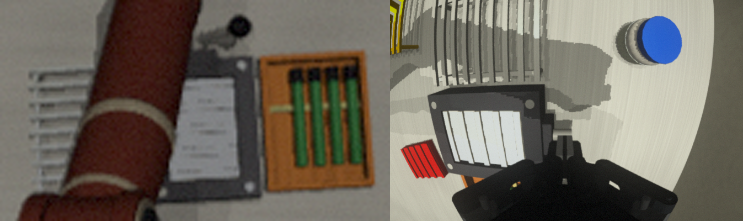

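Run:
```python
from h import *
ims=[cv2.resize(cv2.imread(f'pics/{f}.png')[140:190,300:370],None,fx=5,fy=5,interpolation=cv2.INTER_CUBIC) for f in('t1','t2')]
s=robot.grab_frame('scene')[:,:,::-1]
S=cv2.resize(s[150:260,270:430],(700,481),interpolation=cv2.INTER_CUBIC)
cv2.imwrite('pics/c3.png',np.vstack([np.hstack(ims),S])[:,:])
print(proj('scene',[[.657,.038,.086]]),proj('top',[[.657,.038,.086],[.663,-.047,.099],[.6535,.063,.099]]))
```

```text
[[362.45850389 205.49183294]] [[321.03803583 151.76256634]
 [346.65497144 149.65081623]
 [313.41414931 151.85132807]]
```

View pics/c3.png

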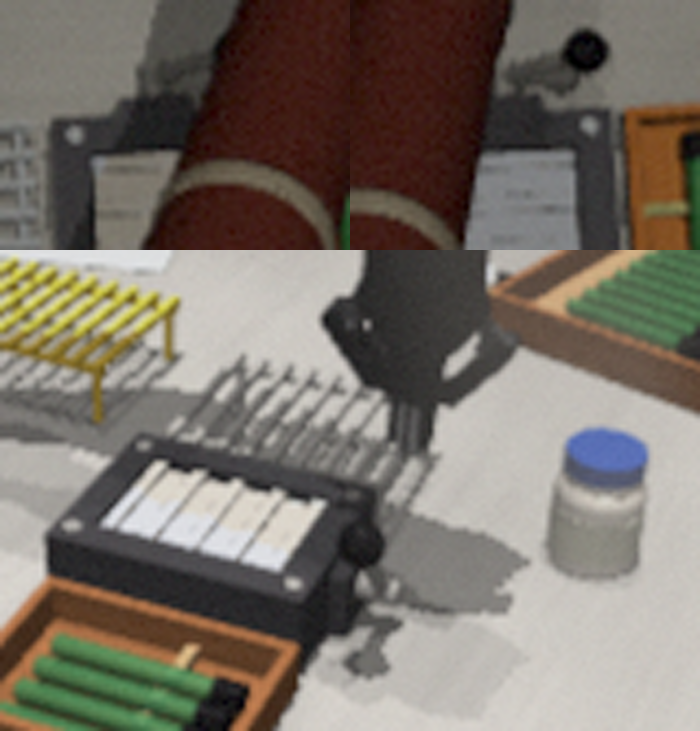

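Run:
```python
from h import *
m=robot.camera_model('wrist');T=np.linalg.inv(m['tool_from_camera']);f=200/np.tan(np.radians(m['vertical_fov'])/2)
for p in([0,0,0],[0,0,-.013],[.011,0,0],[-.011,0,0],[-.011,0,-.013],[0,0,-.02]):
    c=T[:3,:3]@p+T[:3,3];r=np.hypot(*c[:2]);th=np.arctan2(r,c[2]);print(p,c[:2]/r*th*f+[m['cx'],m['cy']])
o=robot.get_obs();print(o['position'],o['ee_rot'])
# triangulate knob: scene (352.3,216.5), top (347,150)
for z in(.09,.099,.11):print(z,cast('scene',[(352.3,216.5)],z),cast('top',[(347,150)],z))
for z in(.086,.095,.1,.11):print(proj('scene',[[.6577,.038,z]]))
b=cv2.imread('pics/w2.png')[120:330,200:440];cv2.imwrite('pics/c4.png',cv2.resize(b,None,fx=3,fy=2.8))
```

```text
[0, 0, 0] [318.32149866 235.03916806]
[0, 0, -0.013] [318.39609879 244.03592773]
[0.011, 0, 0] [318.36253918 218.6152224 ]
[-0.011, 0, 0] [318.2790606  250.72337988]
[-0.011, 0, -0.013] [318.34728984 260.46308818]
[0, 0, -0.02] [318.44000174 249.37840207]
[0.65777353 0.03690688 0.08634497] [-5.39428950e-04  6.80046912e-01  7.33168402e-01  2.42094670e-05]
0.09 [[ 0.65539683 -0.03249847  0.09      ]] [[ 0.6637777  -0.04854192  0.09      ]]
0.099 [[ 0.66010896 -0.04456567  0.099     ]] [[ 0.66184312 -0.04815939  0.099     ]]
0.11 [[ 0.66586824 -0.05931446  0.11      ]] [[ 0.65947864 -0.04769185  0.11      ]]
[[362.68318128 205.55500536]]
[[362.90005698 202.94654655]]
[[363.02138105 201.4873289 ]]
[[363.26584549 198.54704821]]
```

View pics/c4.png

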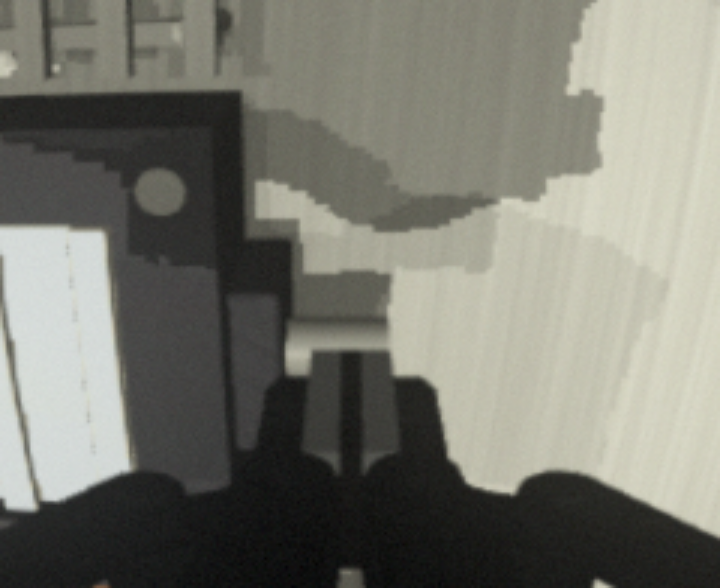

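send_rows(steps=[-0.06,-0.005,0,0,-0.112,-0.01,0,0,-0.112,-0.01,0,0,-0.112,-0.01,-0.02,0,-0.112,-0.01,-0.035,0,-0.112,-0.01,-0.045,0,-0.112,-0.01,-0.055,0,-0.112,-0.01,-0.0625,0,-0.112,-0.01,-0.07,0])

```text
clock: 6.4
position: [0.6131, 0.0329, 0.0582]
ee_rot: [-0.0, 0.68, 0.733, 0.0]
wrist_force: [-0.3, 0.1, 0.9]
finger_gap: -0.0001
```

send_rows(steps=[0,0,-0.005,0,0,0,-0.01,0,0,0,-0.015,0,0,0,-0.015,0])

```text
clock: 6.9
position: [0.613, 0.0329, 0.0521]
ee_rot: [-0.001, 0.68, 0.733, -0.0]
wrist_force: [-0.1, 0.2, 0.7]
finger_gap: -0.0
```

send_rows(steps=[0,0,-0.005,0,0,0,-0.01,0,0,0,-0.015,0,0,0,-0.015,0])

```text
clock: 7.4
position: [0.6128, 0.0329, 0.0458]
ee_rot: [-0.001, 0.68, 0.733, -0.0]
wrist_force: [-0.7, -0.6, -0.7]
finger_gap: -0.0001
```

Run:
```python
from h import *
o=robot.get_obs();print(o['position'],o['wrist_force'])
w=snap('wrist','w5');s=snap('scene','s5')
cv2.imwrite('pics/c5.png',np.hstack([cv2.resize(s[150:230,300:400],(500,400),interpolation=cv2.INTER_CUBIC),cv2.resize(w[170:290,230:320+80],(300,212))[:212] if 0 else cv2.resize(w[150:330,240:400],(300,400))])[:,:,::-1])
```

```text
[0.61276734 0.03289268 0.04580733] [-0.68180102 -0.6449551  -0.7185331 ]
```

View pics/c5.png

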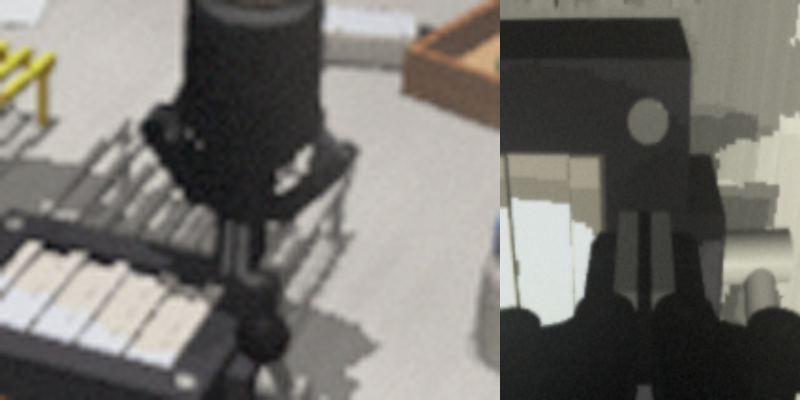

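Both views show the closed finger tips still above the mould's top wall, although the reported TCP is already 14 mm below it. So the real tips end well short of the stated TCP. I'll keep probing down gently until they touch.

send_rows(steps=[0,0,-0.005,0,0,0,-0.01,0,0,0,-0.015,0,0,0,-0.015,0])

```text
clock: 8.0
position: [0.6128, 0.0329, 0.0398]
ee_rot: [-0.001, 0.68, 0.733, -0.0]
wrist_force: [-0.2, -0.3, 0.3]
finger_gap: -0.0003
```

send_rows(steps=[0,0,-0.005,0,0,0,-0.01,0,0,0,-0.015,0,0,0,-0.015,0])

```text
clock: 8.5
position: [0.6126, 0.0329, 0.0335]
ee_rot: [-0.001, 0.68, 0.733, -0.0]
wrist_force: [-0.4, -0.4, 0.3]
finger_gap: 0.0001
```

send_rows(steps=[0,0,-0.005,0,0,0,-0.01,0,0,0,-0.01,0])

```text
clock: 8.88
position: [0.6124, 0.0329, 0.0293]
ee_rot: [-0.001, 0.68, 0.733, -0.001]
wrist_force: [0.4, -0.4, -0.7]
finger_gap: -0.0001
```

Run:
```python
from h import *
o=robot.get_obs();print({k:np.round(v,3) for k,v in o.items()})
w=snap('wrist','w6');s=snap('scene','s6');t=snap('top','t6')
cv2.imwrite('pics/c6.png',np.hstack([cv2.resize(s[150:230,310:390],(400,400),interpolation=cv2.INTER_CUBIC),cv2.resize(w[150:330,230:410],(400,400))])[:,:,::-1])
```

```text
{'clock': np.float64(8.875), 'joint_positions': array([-0.252,  0.769,  0.273,  1.702, -0.293,  0.712,  0.247]), 'joint_vel': array([-0.   , -0.002,  0.002, -0.002,  0.   ,  0.002, -0.   ]), 'tau': array([ 1.3000e-02, -4.7106e+01,  4.0290e+00, -1.1960e+01,  6.0000e-03,
        0.0000e+00,  1.0000e-03]), 'position': array([0.612, 0.033, 0.029]), 'ee_rot': array([-0.001,  0.68 ,  0.733, -0.001]), 'wrist_force': array([ 0.439, -0.39 , -0.731]), 'torque': array([0.032, 0.028, 0.032]), 'finger_gap': np.float64(-0.0)}
```

View pics/c6.png

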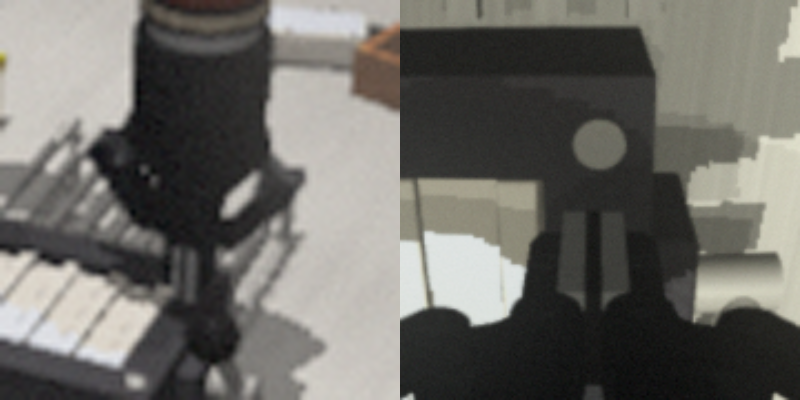

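Run:
```python
from h import *
o=robot.get_obs();m=robot.camera_model('wrist');T=np.linalg.inv(m['tool_from_camera']);f=200/np.tan(np.radians(m['vertical_fov'])/2)
R=q2R(o['ee_rot'])
def pw(p):
    c=T[:3,:3]@(R.T@(np.array(p)-o['position']))+T[:3,3];r=np.hypot(*c[:2]);return c[:2]/r*np.arctan2(r,c[2])*f+[m['cx'],m['cy']]
c,s=np.cos(.0715),np.sin(.0715)
L=lambda x,y,z:[.5357+c*x-s*y,-.002+s*x+c*y,z]
print('screw pred',pw(L(.0795,.056,.06)),'obs (320,214)','corner',pw(L(.092,.072,.06)),'obs (345,183)')
for dz in(0,.02,.03,.04):print(dz,pw(L(.0795,.056,.06-dz)),pw(L(.092,.072,.06-dz)))
for z in(.03,.05,.06,.07,.08):print(z,proj('scene',[o['position']*[1,1,0]+[0,0,z]]))
```

```text
screw pred [319.2320245  211.07447409] obs (320,214) corner [345.02613488 180.27152943] obs (345,183)
0 [319.2320245  211.07447409] [345.02613488 180.27152943]
0.02 [319.07045565 199.2188856 ] [341.93784411 171.60623861]
0.03 [319.00146322 194.21111777] [340.6375142  167.97532325]
0.04 [318.93892272 189.69921036] [339.46772249 164.71774342]
0.03 [[346.8476101  217.99781864]]
0.05 [[347.16170107 212.51619685]]
0.06 [[347.32101216 209.73584604]]
0.07 [[347.48186283 206.92862579]]
0.08 [[347.64427551 204.09414471]]
```

The reported pose checks out: the screw is predicted at (319,211) and seen at (320,214). The closed tips end about 30 mm short of the stated TCP. I'll take a few last fine steps to find contact.

send_rows(steps=[0,0,-0.0025,0,0,0,-0.005,0,0,0,-0.0075,0,0,0,-0.0075,0])

```text
clock: 9.52
position: [0.6125, 0.0329, 0.0264]
ee_rot: [-0.001, 0.68, 0.733, -0.0]
wrist_force: [-0.6, 0.1, 0.1]
finger_gap: -0.0002
```

send_rows(steps=[0,0,-0.0025,0,0,0,-0.005,0,0,0,-0.0075,0,0,0,-0.01,0,0,0,-0.01,0])

```text
clock: 10.15
position: [0.6127, 0.0329, 0.025]
ee_rot: [-0.001, 0.68, 0.733, 0.0]
wrist_force: [-3.8, 1.0, 15.0]
finger_gap: -0.0001
```

Contact at TCP z ≈ 0.0255 puts the closed tips 35 mm behind the stated TCP, so the earlier pass went over the knob. I'll lift, go back to the −y side and descend lower.

send_rows(steps=[0,0,0.12,0,0,0,0.24,0,0.03,-0.08,0.24,0,0.065,-0.16,0.24,0,0.1,-0.24,0.24,0,0.134,-0.325,0.24,0,0.134,-0.325,0.24,0,0.134,-0.325,0.16,0,0.134,-0.325,0.1,0,0.134,-0.325,0.07,0,0.134,-0.325,0.07,0])

```text
clock: 11.52
position: [0.6657, -0.0962, 0.0523]
ee_rot: [-0.002, 0.68, 0.733, -0.0]
wrist_force: [-0.0, -0.4, 0.7]
finger_gap: -0.0004
```

send_rows(steps=[-0.004,0.05,0,0,-0.006,0.08,0.02,0,-0.008,0.11,0.035,0,-0.01,0.14,0.045,0,-0.012,0.17,0.05,0,-0.012,0.17,0.05,0])

```text
clock: 12.28
position: [0.6623, -0.0282, 0.0749]
ee_rot: [0.0, 0.679, 0.734, 0.001]
wrist_force: [-0.2, -2.9, 2.0]
finger_gap: 0.0
```

send_rows(steps=[-0.002,0.03,0,0,-0.004,0.06,-0.005,0,-0.006,0.09,-0.012,0,-0.008,0.12,-0.025,0,-0.01,0.14,-0.035,0,-0.011,0.15,-0.045,0,-0.011,0.155,-0.05,0,-0.011,0.155,-0.05,0])

```text
clock: 13.28
position: [0.6574, 0.0342, 0.0542]
ee_rot: [-0.001, 0.679, 0.734, 0.0]
wrist_force: [0.1, -2.7, -0.2]
finger_gap: -0.0002
```

```bash
cat >> h.py <<'E'
c_,s_=np.cos(.0715),np.sin(.0715)
def loc(p):
    d=np.array(p[:2])-[.5357,-.002];return np.array([c_*d[0]+s_*d[1],-s_*d[0]+c_*d[1]])
E
python3 - <<'E'
from h import *
o=robot.get_obs();print(loc(o['position']),o['position'],o['wrist_force'])
w=snap('wrist','w7');s=snap('scene','s7')
cv2.imwrite('pics/c7.png',np.hstack([cv2.resize(s[150:250,270:390],(480,400),interpolation=cv2.INTER_CUBIC),cv2.resize(w[80:330,180:380],(320,400))])[:,:,::-1])
E
```

```text
[0.1240103  0.02743043] [0.65743384 0.03421953 0.05419058] [ 0.06442251 -2.7127232  -0.17992205]
```

send_rows(steps=[0,0.008,0,0,-0.001,0.016,0,0,-0.001,0.016,0,0])

```text
clock: 13.75
position: [0.6571, 0.0365, 0.0532]
ee_rot: [0.001, 0.68, 0.733, -0.001]
wrist_force: [2.3, -7.3, -5.1]
finger_gap: 0.0002
```

send_rows(steps=[0,0.015,0,0,0,0.02,0,0,0,0.025,0,0,0,0.025,0,0])

```text
clock: 14.25
position: [0.6571, 0.036, 0.0532]
ee_rot: [0.006, 0.682, 0.731, -0.006]
wrist_force: [0.8, -13.2, -0.9]
finger_gap: -0.0003
```

Run:
```python
from h import *
o=robot.get_obs();print(loc(o['position']),o['position'],o['wrist_force'])
w=snap('wrist','w8');s=snap('scene','s8')
cv2.imwrite('pics/c8.png',np.hstack([cv2.resize(s[150:250,270:390],(480,400),interpolation=cv2.INTER_CUBIC),cv2.resize(w[80:330,180:380],(320,400))])[:,:,::-1])
```

```text
[0.12382126 0.02927595] [0.65711345 0.03604683 0.05318709] [  0.78342433 -13.22632897  -0.85724246]
```

View pics/c8.png

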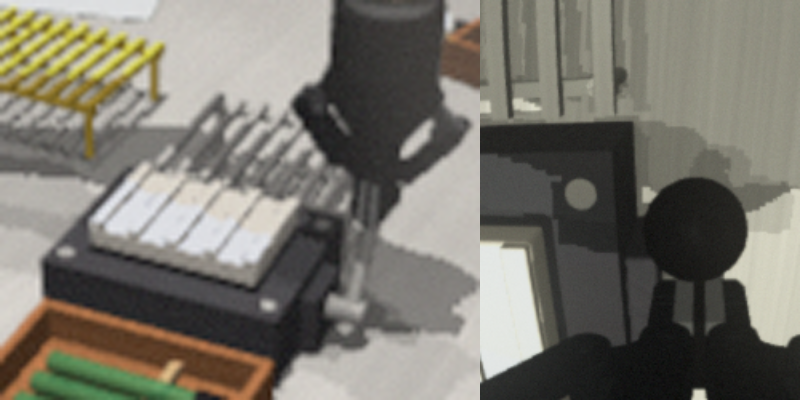

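The lever is at its stop: it leans +y, the push force is rising and the tool has stopped advancing. The cradle stands clear of the mould's top. Next is the cradle's −y long side, with the fingers half open along x for two contact points.

send_rows(steps=[0,-0.02,0,0,0,-0.02,0.1,0,0,-0.02,0.168,0,-0.1,-0.1,0.168,0,-0.2,-0.18,0.168,0,-0.2925,-0.25,0.168,0,-0.2925,-0.25,0.168,0,-0.2925,-0.25,0.1,0,-0.2925,-0.25,0.04,0,-0.2925,-0.25,-0.02,0,-0.2925,-0.25,-0.02,0], claw=0.5)

```text
clock: 15.72
position: [0.5396, -0.0614, 0.0436]
ee_rot: [0.004, 0.682, 0.732, -0.006]
wrist_force: [0.0, -0.3, 0.3]
finger_gap: 0.0424
```

Run:
```python
from h import *
o=robot.get_obs();print(loc(o['position']),o['position'],o['wrist_force'],o['finger_gap'])
w=snap('wrist','w9');s=snap('scene','s9')
cv2.imwrite('pics/c9.png',np.hstack([cv2.resize(s[130:250,250:390],(467,400),interpolation=cv2.INTER_CUBIC),cv2.resize(w[60:330,180:460],(333,400))])[:,:,::-1])
```

```text
[-0.00034557 -0.05956823] [ 0.53961081 -0.06144072  0.04358154] [ 0.03322211 -0.2829894   0.33859144] 0.04235939017122106
```

View pics/c9.png

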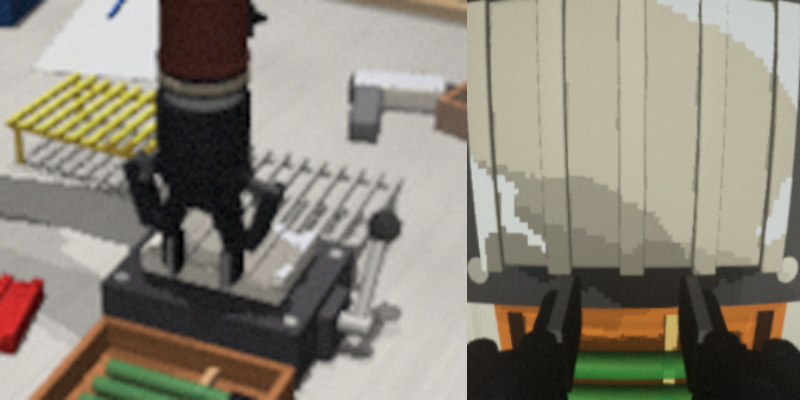

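The lever leans +y with the cradle raised, and the two open fingers sit just outside its −y edge over the mould rim. I'll descend carefully until I feel the rim.

send_rows(steps=[0,-0.006,-0.01,0,0,-0.006,-0.02,0,0,-0.006,-0.03,0,0,-0.006,-0.035,0,0,-0.006,-0.035,0])

```text
clock: 16.45
position: [0.5409, -0.0649, 0.0313]
ee_rot: [0.005, 0.682, 0.731, -0.005]
wrist_force: [-0.1, -0.1, -0.4]
finger_gap: 0.0429
```

send_rows(steps=[0,0,-0.005,0,0,0,-0.01,0,0,0,-0.015,0,0,0,-0.015,0])

```text
clock: 16.95
position: [0.5407, -0.0649, 0.0251]
ee_rot: [0.005, 0.682, 0.731, -0.005]
wrist_force: [0.6, -0.6, -0.4]
finger_gap: 0.0424
```

send_rows(steps=[0,0,-0.004,0,0,0,-0.008,0,0,0,-0.012,0,0,0,-0.012,0])

```text
clock: 17.45
position: [0.5409, -0.0649, 0.0231]
ee_rot: [0.005, 0.682, 0.731, -0.005]
wrist_force: [-5.7, 2.0, 19.1]
finger_gap: 0.043
```

send_rows(steps=[0,0,0.019,0,-0.001,0.018,0.019,0,-0.003,0.036,0.019,0,-0.004,0.054,0.019,0,-0.005,0.072,0.019,0,-0.006,0.09,0.019,0,-0.008,0.108,0.019,0,-0.009,0.126,0.019,0,-0.01,0.144,0.019,0,-0.012,0.162,0.019,0,-0.013,0.18,0.019,0,-0.014,0.195,0.019,0])

```text
clock: 18.95
position: [0.5351, 0.0138, 0.0305]
ee_rot: [0.005, 0.682, 0.731, -0.005]
wrist_force: [0.6, -1.1, -0.7]
finger_gap: 0.0426
```

Run:
```python
from h import *
o=robot.get_obs();print(loc(o['position']),o['position'],o['wrist_force'],o['ee_rot'])
```

```text
[0.00052337 0.01583131] [0.53509106 0.01382824 0.03053886] [ 0.58356374 -1.14518406 -0.67617569] [ 0.0051283   0.68197615  0.73134093 -0.00476214]
```

send_rows(steps=[-0.001,0.018,0,0,-0.003,0.036,0,0,-0.004,0.054,0,0,-0.005,0.072,0,0,-0.006,0.088,-0.003,0,-0.008,0.104,-0.007,0,-0.009,0.12,-0.007,0,-0.01,0.136,-0.007,0,-0.011,0.152,-0.007,0,-0.012,0.168,-0.007,0,-0.013,0.18,-0.007,0,-0.013,0.182,-0.007,0])

```text
clock: 20.45
position: [0.5297, 0.0874, 0.0277]
ee_rot: [0.005, 0.682, 0.732, -0.005]
wrist_force: [0.4, -1.5, 1.1]
finger_gap: 0.0429
```

Run:
```python
from h import *
o=robot.get_obs();print(loc(o['position']),o['position'],o['wrist_force'],o['ee_rot'])
m=robot.camera_model('wrist');T=m['tool_from_camera'];f=200/np.tan(np.radians(m['vertical_fov'])/2)
w=snap('wrist','w10')
# unwarp wrist fisheye onto plane z, in mould-local coordinates
R=q2R(o['ee_rot']);Ti=np.linalg.inv(T)
def rect(z,y0,y1,x0=-.11,x1=.11,s=2000):
    ys=np.arange(y0,y1,1/s);xs=np.arange(x1,x0,-1/s)
    Y,X=np.meshgrid(ys,xs)  # rows: x down from +, cols: y ascending
    W=np.stack([.5357+c_*X-s_*Y,-.002+s_*X+c_*Y,np.full(X.shape,z)],-1)-o['position']
    C=(W@R)@Ti[:3,:3].T+Ti[:3,3];r=np.hypot(C[...,0],C[...,1])+1e-9;k=np.arctan2(r,C[...,2])*f/r
    return cv2.remap(w,(C[...,0]*k+m['cx']).astype('f4'),(C[...,1]*k+m['cy']).astype('f4'),cv2.INTER_LINEAR)
a=rect(.075,.05,.25);cv2.imwrite('pics/r10.png',np.hstack([a,cv2.resize(w,(400,250))[:0].reshape(0,400,3) if 0 else cv2.copyMakeBorder(cv2.resize(w,(400,250)),0,190,0,0,0)])[:,:,::-1])
print(a.shape)
g=cv2.cvtColor(a,cv2.COLOR_RGB2GRAY)
for x in(-.05,-.025,0,.025,.05):
    r=g[int((.11-x)*2000)-4:int((.11-x)*2000)+4].mean(0);print(x,r[::12].astype(int))
```

```text
[0.00041372 0.08963912] [0.52970893 0.08743964 0.02767769] [ 0.43883533 -1.54802115  1.10698522] [ 0.00484453  0.68165997  0.73163811 -0.00467844]
(440, 400, 3)
-0.05 [ 13  15  15  16  19  47  29  33  89 121 137 155 140 142 173 172 175 173
 173 174 173 173 173 171 109  87 185 181 181   0   0   0   0   0]
-0.025 [ 25  25  45  32  20  16  18  23  38  63 121 122 120 128 132 154 155 154
 161 159 157 157 153 151 109 108 145 152   0   0   0   0   0   0]
0 [ 27  27  49  50  51  49  24  27  30 115 118 138 141 143 177 179 179 181
 182 183 183 183 184 198 150 103 193 179   0   0   0   0   0   0]
0.025 [ 24  26  29  16  15  17  20  37  54 131 140 158 160 161 162 163 161 165
 164 166 163 163 188 187 184 174 190 183   0   0   0   0   0   0]
0.05 [ 12  15  12  16  20  61  30  34  37 107 170 178 177 172 174 174 169 173
 174 175 188 195 198 197 148 106 183 180 179   0   0   0   0   0]
```

send_rows(steps=[0.001,-0.015,0,0,0.001,-0.025,0,0,0.001,-0.025,0.1,0,0,0,0.22,0,-0.003,0.04,0.34,0,-0.005,0.075,0.43,0,-0.005,0.075,0.43,0,-0.005,0.075,0.43,0])

```text
clock: 21.5
position: [0.5269, 0.1167, 0.199]
ee_rot: [0.004, 0.682, 0.731, -0.005]
wrist_force: [-0.3, -0.6, -1.1]
finger_gap: 0.0427
```

```bash
cat >> h.py <<'E'
def rect(w,o,z,y0,y1,x0=-.11,x1=.11,s=2000):
    m=robot.camera_model('wrist');Ti=np.linalg.inv(m['tool_from_camera']);f=200/np.tan(np.radians(m['vertical_fov'])/2);R=q2R(o['ee_rot'])
    Y,X=np.meshgrid(np.arange(y0,y1,1/s),np.arange(x1,x0,-1/s))
    W=np.stack([.5357+c_*X-s_*Y,-.002+s_*X+c_*Y,np.full(X.shape,z)],-1)-o['position']
    C=(W@R)@Ti[:3,:3].T+Ti[:3,3];r=np.hypot(C[...,0],C[...,1])+1e-9;k=np.arctan2(r,C[...,2])*f/r
    return cv2.remap(w,(C[...,0]*k+m['cx']).astype('f4'),(C[...,1]*k+m['cy']).astype('f4'),cv2.INTER_LINEAR)
E
python3 - <<'E'
from h import *
o=robot.get_obs();w=snap('wrist','w11');print(o['clock'],o['position'])
a=rect(w,o,.056,.05,.25,s=2000);b=rect(w,o,.073,.05,.25)
for im in(a,b):
    for k in range(0,400,40):cv2.line(im,(k,0),(k,6 if k%100 else 12),(255,0,0),1)
    for k in range(0,440,40):cv2.line(im,(0,k),(6,k),(255,0,0),1)
cv2.imwrite('pics/r11.png',np.hstack([a,b])[:,:,::-1])
E
```

```text
21.5 [0.52694046 0.11670471 0.19898956]
```

View pics/r11.png

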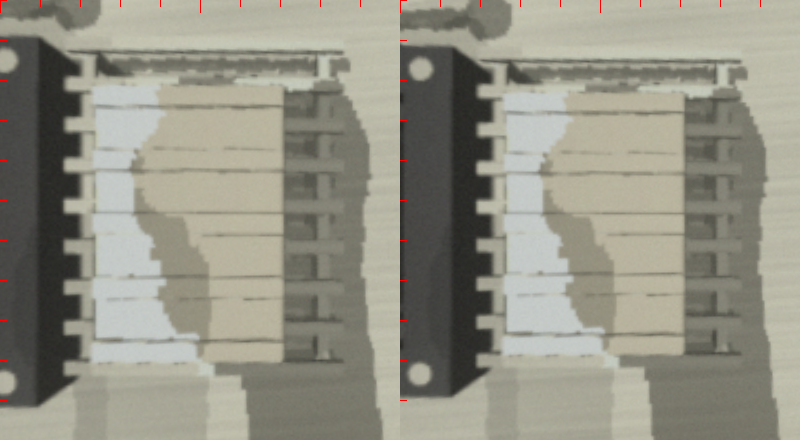

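The mosaic shows the cradle lying flat on the rack. Its y is about 0.1475 against a rack centre of about 0.152, and its x is a few mm short of the rack centre. I'll measure the bars numerically.

Run:
```python
from h import *
from scipy.signal import find_peaks
o=robot.get_obs();w=cv2.imread('pics/w11.png')[:,:,::-1].copy()
a=rect(w,o,.056,.05,.25);g=cv2.cvtColor(a,cv2.COLOR_RGB2GRAY).astype(float)
for c0,c1 in((66,76),(290,314),(330,341)):
    r=cv2.GaussianBlur(g[:,c0:c1].mean(1)[:,None],(1,9),0).ravel();p,_=find_peaks(r,prominence=5);print(c0,p,r[p].astype(int)); print(r[20:110:4].astype(int))
# top0 rack profile
t=cv2.imread('pics/top0.png')
Y,X=np.meshgrid(np.arange(.06,.24,.0005),np.arange(.11,-.11,-.0005))
W=np.stack([.5357+c_*X-s_*Y,-.002+s_*X+c_*Y,np.full(X.shape,.056)],-1).reshape(-1,3)
uv=proj('top',W).astype('f4').reshape(*X.shape,2)
b=cv2.cvtColor(cv2.remap(t,uv[...,0],uv[...,1],1),cv2.COLOR_BGR2GRAY).astype(float)
r=b[:,60:280].mean(1);p,_=find_peaks(r,prominence=3);print('top bars x',(.11-p*.0005).round(4))
```

```text
66 [ 41  56  85 126 166 206 247 289 329 369 416] [176 141 172 173 180 182 159 161 160 158 176]
[108 105 114 151 170 176 175 168 133 141 101  57  45  47  84 154 172 167
 109  54  44  44  44]
290 [ 44  57  83 103 126 140 166 207 247 288 311 329 370 391] [194 146 192 110 129 105 130 131 130 129 108 128 125 120]
[181 181 182 186 187 191 194 185 136 141 132 109 113 135 160 186 192 179
 123 102 109 109 102]
330 [ 45  58  79 126 140 167 207 248 289 329 370] [194 160 157 130 117 132 132 132 131 129 126]
[183 182 184 186 186 189 194 185 139 151 147 124 124 135 149 156 139 126
 107 112 119 118 117]
top bars x [ 0.091   0.07    0.0495  0.0295  0.009  -0.0115 -0.0315 -0.052  -0.0725]
```

send_rows(steps=[0.004,-0.06,0,0,0.007,-0.1025,-0.1,0,0.007,-0.1025,-0.2,0,0.007,-0.1025,-0.3,0,0.007,-0.1025,-0.38,0,0.007,-0.1025,-0.42,0,0.007,-0.1025,-0.428,0,0.006,-0.09,-0.428,0,0.005,-0.08,-0.428,0,0.005,-0.07,-0.428,0,0.004,-0.062,-0.428,0,0.004,-0.062,-0.428,0])

```text
clock: 23.05
position: [0.5287, 0.0918, 0.0277]
ee_rot: [0.005, 0.682, 0.731, -0.005]
wrist_force: [0.2, -0.8, 0.7]
finger_gap: 0.0426
```

Run:
```python
from h import *
o=robot.get_obs();print(loc(o['position']),o['position'],o['wrist_force'])
```

```text
[-0.00024201  0.09403848] [0.52874058 0.09178092 0.02765939] [ 0.16591291 -0.84472687  0.7462916 ]
```

send_rows(steps=[0.001,-0.02,0,0,0.002,-0.025,0.06,0,0.002,-0.025,0.16,0,0,0,0.25,-0.08,-0.05,0.03,0.25,-0.16,-0.1,0.06,0.25,-0.25,-0.15,0.09,0.25,-0.34,-0.2,0.11,0.25,-0.43,-0.247,0.1275,0.25,-0.52,-0.247,0.1275,0.25,-0.61,-0.247,0.1275,0.25,-0.7,-0.247,0.1275,0.25,-0.785])

```text
clock: 24.55
position: [0.4295, 0.1428, 0.1275]
ee_rot: [-0.001, 0.999, 0.032, -0.007]
wrist_force: [0.6, 0.3, 0.1]
finger_gap: 0.0426
```

Run:
```python
from h import *
o=robot.get_obs();q=o['ee_rot'];print(loc(o['position']),o['position'],o['joint_positions'],'yaw tool y',2*np.degrees(np.arctan2(q[2],q[1]))-90)
```

```text
[-0.09557485  0.15201626] [0.42950944 0.14280007 0.12749825] [-0.95432156  0.55466037  0.88571912  2.06196462 -0.59887859  0.8175292
 -1.21203344] yaw tool y -86.30183683708437
```

send_rows(steps=[0,0,-0.08,0,0,0,-0.16,0,0,0,-0.22,0,0,0,-0.25,0,0,0,-0.25,0,0.015,0.001,-0.25,0,0.03,0.002,-0.25,0,0.042,0.003,-0.25,0,0.052,0.004,-0.25,0,0.061,0.004,-0.25,0,0.061,0.004,-0.25,0])

```text
clock: 25.92
position: [0.4541, 0.1445, 0.0274]
ee_rot: [-0.001, 0.999, 0.032, -0.007]
wrist_force: [-0.4, -0.6, 0.1]
finger_gap: 0.0428
```

Run:
```python
from h import *
o=robot.get_obs();print(loc(o['position']),o['position'],o['wrist_force'])
```

```text
[-0.07093644  0.15191332] [0.45409226 0.14445754 0.02743025] [-0.41090453 -0.55524585  0.11683637]
```

send_rows(steps=[-0.02,-0.001,0,0,-0.025,-0.002,0.1,0,-0.025,-0.002,0.22,0,0,0,0.34,0.08,0.05,-0.02,0.429,0.16,0.1,-0.04,0.429,0.25,0.15,-0.06,0.429,0.34,0.182,-0.07,0.429,0.43,0.182,-0.07,0.429,0.52,0.182,-0.07,0.429,0.61,0.182,-0.07,0.429,0.7,0.182,-0.07,0.429,0.785], claw=0)

```text
clock: 27.42
position: [0.5265, 0.1163, 0.1989]
ee_rot: [0.005, 0.682, 0.731, -0.006]
wrist_force: [0.2, -0.4, 0.1]
finger_gap: 0.0001
```

Run:
```python
from h import *
from scipy.signal import find_peaks
o=robot.get_obs();w=snap('wrist','w12');print(loc(o['position']),o['position'],o['ee_rot'])
a=rect(w,o,.056,.05,.25);g=cv2.cvtColor(a,cv2.COLOR_RGB2GRAY).astype(float)
for c0,c1 in((66,76),(300,312),(330,341)):
    r=cv2.GaussianBlur(g[:,c0:c1].mean(1)[:,None],(1,9),0).ravel();p,_=find_peaks(r,prominence=5);print('bars x',(.11-p*.0005).round(4))
b=rect(w,o,.073,.05,.25).astype(float);gb=b.mean(2)
# rack y extent along the bars (rows of bars), cradle edges via gradients
for x in(-.045,-.015,.015,.045):
    i=int((.11-x)*2000);r=gb[i-5:i+5].mean(0);d=np.gradient(cv2.GaussianBlur(r[:,None],(1,7),0).ravel());k=np.argsort(-abs(d))[:40];p,_=find_peaks(abs(d),prominence=2.5,distance=6);print('x',x,[(round(.05+j*.0005,4),round(d[j])) for j in p])
for y in(.125,.15,.175):
    i=int((y-.05)*2000);r=gb[:,i-5:i+5].mean(1);d=np.gradient(cv2.GaussianBlur(r[:,None],(1,7),0).ravel());p,_=find_peaks(abs(d),prominence=4,distance=6);print('y',y,[(round(.11-j*.0005,4),round(d[j])) for j in p])
p=[int((.11-x)*2000) for x in(-.0323,-.0533)]
r=g[170:420,:]
for x in (-.053,-.0325,-.0125,.0275):
    i=int((.11-x)*2000);q=g[i-3:i+3].mean(0);print('bar',x,q[24:40:2].astype(int),q[330:352:2].astype(int))
cv2.imwrite('pics/r12.png',np.hstack([a,b.astype('u1')])[:,:,::-1])
```

```text
[-0.00070229  0.11867924] [0.52652116 0.11632584 0.19887036] [ 0.00455721  0.68223337  0.73109796 -0.0057119 ]
bars x [ 0.09    0.0825  0.068   0.047   0.027   0.007  -0.0135 -0.0335 -0.0535
 -0.0745]
bars x [ 0.0885  0.082   0.07    0.0475  0.041   0.027   0.007  -0.0135 -0.034
 -0.054  -0.075  -0.0855]
bars x [ 0.0885  0.0815  0.0715  0.062   0.0475  0.0405  0.0275  0.0065 -0.0135
 -0.0335 -0.054  -0.0745]
x -0.045 [(np.float64(0.0755), -4), (np.float64(0.096), 14), (np.float64(0.1045), 10), (np.float64(0.1385), -8), (np.float64(0.1575), 6), (np.float64(0.196), -13), (np.float64(0.2085), 6), (np.float64(0.2135), -4), (np.float64(0.2335), 11)]
x -0.015 [(np.float64(0.0515), 4), (np.float64(0.0755), -4), (np.float64(0.088), 13), (np.float64(0.0965), 5), (np.float64(0.107), 6), (np.float64(0.1335), -10), (np.float64(0.1515), 4), (np.float64(0.1955), -10), (np.float64(0.2315), 11)]
x 0.015 [(np.float64(0.0515), 5), (np.float64(0.0755), -6), (np.float64(0.0965), 19), (np.float64(0.1025), -17), (np.float64(0.121), -11), (np.float64(0.1245), 6), (np.float64(0.1955), -12), (np.float64(0.20
[... 786 characters left out ...]
t64(-0.052), 7), (np.float64(-0.061), -10), (np.float64(-0.0675), 12)]
y 0.175 [(np.float64(0.0805), -16), (np.float64(0.076), -10), (np.float64(0.07), 16), (np.float64(0.061), -13), (np.float64(0.031), -7), (np.float64(0.0005), -5), (np.float64(-0.0495), -9), (np.float64(-0.061), -10), (np.float64(-0.0655), -6), (np.float64(-0.0735), 8), (np.float64(-0.0815), 5)]
bar -0.053 [64 64 65 65 65 64 58 49] [127 128 129 128 127 125 123 120 117 118 117]
bar -0.0325 [62 63 63 63 62 62 56 47] [127 128 128 128 131 128 128 121 116 116 117]
bar -0.0125 [70 68 66 62 63 62 56 46] [131 131 131 132 132 131 128 121 118 118 117]
bar 0.0275 [70 70 72 72 70 71 62 49] [132 131 131 132 130 132 130 124 120 118 117]
```

The viewer limit is reached, so I'm going by the numbers from here. The cradle centre is about (4.8, 150.5) mm against a rack centre of about (7, 152) mm. It is flat, within about 1° of square, and every edge is more than 15 mm inside the rack. Now the lever goes back.

send_rows(steps=[0.08,-0.006,0,0,0.16,-0.012,0,0,0.24,-0.018,0,0,0.314,-0.024,0,0,0.314,-0.024,0,0,0.314,-0.024,-0.1,0,0.314,-0.024,-0.2,0,0.314,-0.024,-0.29,0,0.314,-0.024,-0.35,0,0.314,-0.024,-0.367,0,0.314,-0.024,-0.367,0])

```text
clock: 28.85
position: [0.6519, 0.1067, 0.0526]
ee_rot: [0.005, 0.681, 0.732, -0.006]
wrist_force: [-0.0, 0.0, 0.5]
finger_gap: 0.0001
```

Run:
```python
from h import *
o=robot.get_obs();print(loc(o['position']),o['position'],o['wrist_force'],o['finger_gap'])
```

```text
[0.12363838 0.10014774] [0.65186801 0.10672448 0.05262379] [-0.02785783  0.0361782   0.45977402] 8.16931515412815e-05
```

send_rows(steps=[0.003,-0.045,0,0,0.005,-0.075,0.02,0,0.008,-0.105,0.035,0,0.01,-0.135,0.045,0,0.012,-0.165,0.05,0,0.014,-0.19,0.05,0,0.014,-0.19,0.05,0])

```text
clock: 29.72
position: [0.6578, 0.0277, 0.0732]
ee_rot: [0.006, 0.682, 0.731, -0.006]
wrist_force: [0.3, 0.6, -0.2]
finger_gap: 0.0006
```

send_rows(steps=[0.002,-0.03,-0.003,0,0.004,-0.06,-0.01,0,0.006,-0.09,-0.022,0,0.008,-0.115,-0.037,0,0.009,-0.125,-0.047,0,0.009,-0.125,-0.05,0])

```text
clock: 30.48
position: [0.6612, -0.0239, 0.0528]
ee_rot: [0.006, 0.683, 0.731, -0.007]
wrist_force: [0.3, 0.6, 0.3]
finger_gap: -0.0003
```

Run:
```python
from h import *
o=robot.get_obs();print(loc(o['position']),o['position'],o['wrist_force'])
```

```text
[ 0.12356872 -0.03079811] [ 0.66115318 -0.02389178  0.05277769] [0.33194814 0.56365537 0.28213771]
```

send_rows(steps=[0.0005,-0.01,0,0,0.001,-0.02,0,0,0.001,-0.025,0,0,0.001,-0.025,0,0])

```text
clock: 30.98
position: [0.6612, -0.0286, 0.0524]
ee_rot: [0.003, 0.682, 0.732, -0.005]
wrist_force: [-0.2, 7.8, -0.0]
finger_gap: -0.0001
```

send_rows(steps=[0,-0.02,0,0,0,-0.03,0,0,0,-0.035,0,0,0,-0.035,0,0])

```text
clock: 31.48
position: [0.661, -0.0281, 0.0524]
ee_rot: [-0.004, 0.679, 0.735, 0.001]
wrist_force: [-1.4, 15.8, 5.4]
finger_gap: -0.0001
```

The lever is at its back stop: 16 N and no further motion. I'll retreat and check from the top camera.

send_rows(steps=[0,0.03,0,0,0,0.05,0,0,0,0.05,0.12,0,0,0.05,0.24,0,0,0.05,0.36,0,-0.06,0.16,0.4,0,-0.12,0.28,0.4,0,-0.18,0.4,0.4,0,-0.24,0.52,0.4,0,-0.3,0.64,0.4,0,-0.36,0.76,0.4,0,-0.4,0.88,0.4,0])

```text
clock: 32.98
position: [0.5011, 0.3235, 0.2126]
ee_rot: [-0.003, 0.679, 0.734, 0.001]
wrist_force: [1.1, -0.2, 0.9]
finger_gap: -0.0002
```

send_rows(steps=[-0.1,0.12,0,0,-0.2,0.24,0,0,-0.3,0.36,0,0,-0.4,0.48,0,0,-0.45,0.55,0,0,-0.45,0.55,0,0])

```text
clock: 33.72
position: [0.3189, 0.5456, 0.2117]
ee_rot: [-0.003, 0.678, 0.736, 0.001]
wrist_force: [-0.3, -0.7, 0.2]
finger_gap: -0.0001
```

Run:
```python
from h import *
from scipy.signal import find_peaks
o=robot.get_obs();print(o['position'],o['wrist_force'],o['clock'])
t=snap('top','t13');t0=cv2.imread('pics/top0.png')[:,:,::-1]
d=np.abs(t.astype(int)-t0).max(2)
# knob
for n,im in(('before',t0),('after',t)):
    k=(im[140:162,335:362].max(2)<35).astype('u1');y,x=np.nonzero(k);P=[(335+x.mean(),140+y.mean())];print(n,'knob',P,loc(cast('top',P,.099)[0]),k.sum())
def R(im,z,y0,y1):
    Y,X=np.meshgrid(np.arange(y0,y1,.0005),np.arange(.11,-.11,-.0005))
    W=np.stack([.5357+c_*X-s_*Y,-.002+s_*X+c_*Y,np.full(X.shape,z)],-1).reshape(-1,3)
    uv=proj('top',W).astype('f4').reshape(*X.shape,2);return cv2.remap(im,uv[...,0],uv[...,1],1).astype(float).mean(2)
a=R(t,.073,.06,.25)
def ed(r,f):
    g=np.gradient(cv2.GaussianBlur(r[:,None],(1,9),0).ravel());p,_=find_peaks(abs(g),prominence=1.2,distance=6);return [(round(float(f(j)),4),round(float(g[j]),1)) for j in p]
for x in(-.04,0,.04):
    i=int((.11-x)*2000);print('x',x,ed(a[i-14:i+14].mean(0),lambda j:.06+j*.0005))
for y in(.125,.15,.175):
    i=int((y-.06)*2000);print('y',y,ed(a[:,i-16:i+16].mean(1),lambda j:.11-j*.0005))
lab=cv2.connectedComponents(((d>40)*255).astype('u1'))
n,L,st,ce=cv2.connectedComponentsWithStats(((d>40)*255).astype('u1'))
print([(list(s[:4]),int(s[4])) for s in st[1:] if s[4]>25])
```

```text
[0.3188888  0.54556409 0.21166274] [-0.31882233 -0.72427421  0.16883929] 33.725
before knob [(np.float64(346.7083333333333), np.float64(149.91666666666666))] [ 0.12285487 -0.05410372] 48
after knob [(np.float64(347.76), np.float64(150.24))] [ 0.12158216 -0.05752185] 50
x -0.04 [(0.072, 3.0), (0.095, -2.2), (0.1085, 2.8), (0.198, -3.9), (0.2015, 1.7), (0.2085, 1.5)]
x 0 [(0.076, 4.0), (0.0965, -3.4), (0.1095, 5.6), (0.1965, -2.6), (0.21, 2.0), (0.2235, 1.8)]
x 0.04 [(0.0775, 3.5), (0.091, 2.2), (0.095, -3.1), (0.108, 3.9), (0.1985, -3.8), (0.2085, 2.7), (0.2215, 1.4)]
y 0.125 [(0.082, -4.4), (0.0775, 3.6), (0.0685, 2.3), (0.0335, -2.0), (0.027, 1.5), (0.003, -1.9), (-0.0035, 1.6), (-0.027, -2.4), (-0.034, 2.1), (-0.0575, -4.0), (-0.064, 2.1), (-0.071, 2.1), (-0.0775, -1.8), (-0.084, 1.4)]
y 0.15 [(0.083, -3.9), (0.072, 2.5), (0.0145, -1.6), (0.008, 1.4), (-0.016, -1.6), (-0.0225, 1.4), (-0.046, -1.8), (-0.0525, 1.6), (-0.059, -3.2), (-0.072, 2.0), (-0.0785, -1.7)]
y 0.175 [(0.083, -4.2), (0.076, 3.1), (0.063, -2.5), (0.0565, 2.2), (0.033, -2.8), (0.026, 2.4), (0.0025, -2.2), (-0.0045,
[... 809 characters left out ...]
, np.int32(79), np.int32(29)], 408), ([np.int32(155), np.int32(330), np.int32(145), np.int32(58)], 2532), ([np.int32(134), np.int32(342), np.int32(16), np.int32(30)], 92), ([np.int32(116), np.int32(358), np.int32(15), np.int32(15)], 80), ([np.int32(273), np.int32(358), np.int32(13), np.int32(19)], 84), ([np.int32(125), np.int32(361), np.int32(27), np.int32(30)], 181), ([np.int32(151), np.int32(371), np.int32(35), np.int32(23)], 94), ([np.int32(199), np.int32(380), np.int32(111), np.int32(20)], 782), ([np.int32(143), np.int32(389), np.int32(30), np.int32(10)], 37), ([np.int32(341), np.int32(388), np.int32(5), np.int32(12)], 31), ([np.int32(127), np.int32(392), np.int32(12), np.int32(8)], 50)]
```

```bash
python3 -c "
from rig import robot
print(robot.hand_in())"
```

```text
the job is handed in; nothing more can be done
None
```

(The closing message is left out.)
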